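# Preset a balancing valve: close to the stop, open five clicks

### The job

Preset the balancing valve on the counter: turn its knob clockwise (seen from above) until it comes up against its closed stop, then open it again counter-clockwise by exactly five clicks from the stop. Let go of the knob, leaving it resting in the fifth click, and leave the loose fittings and the tray around it where they are.

Things in the scene. Friction and masses are not known exactly. Their poses are not given: they have to be found in the camera images.
- valve: Cream balancing valve with a pipe stub through it, on a 150 x 250 mm aluminium plate screwed down. Origin on the counter under the knob's axis; y runs along the pipe, z up. The pipe ends 120 mm either side, at most 80 mm high. A round collar (radius 52 mm, flat top at 112 mm) carries the knob; its 24 even ribs do not tell where the stop is.
- dial_grip (a point): Middle of the grip of the grey plastic knob, on its vertical axis, 148 mm above the counter. Disc of radius 44 mm (top at 123 mm) with an upright bar, 18 mm thick, 87 mm long, from 123 to 167 mm high. x runs along the bar to its wedge-pointed end (48 mm from the axis; the square end is at 39 mm), z up: its yaw is the knob's direction. Pinch the bar across its thickness from above.
- dial: The same knob, origin on its axis at 112 mm. It clicks every 30 degrees; a spring pawl holds it in each click (about 0.2 N m to leave it) and draws it into a click if left between two. Clockwise from above closes. The stop is hard, is itself a click (counted as zero), unmarked and at a different direction each time: there the knob turns no further and the torque rises well over a click's.
- dial_point (a point): Top of the knob's wedge-pointed end, 48 mm from the axis, 167 mm above the counter. At the start the knob stands 90 to 180 degrees open from its closed stop; it can open 269 degrees in all. The stop bears 2 N m or more.
- tee: Loose cream tee fitting, 102 x 85 mm and 54 mm high, lying on the counter; origin on its underside below the crossing. Bystander.
- elbow: Loose cream elbow fitting, about 83 x 83 mm and 54 mm high, lying flat; origin on its underside below the bend. Bystander.
- coupling: Loose cream pipe coupling, a tube 64 mm in diameter and 65 mm high standing on end; origin at the centre of its underside. Bystander.
- tray: Loose empty black tray, 140 x 100 x 50 mm; origin at the centre of its underside. Bystander.

How it is judged:
On the way:
1. the knob is turned clockwise up to its closed stop (value of joint dial below 0.07 rad), for 0.1 s.
At the end, for the whole second after the job is handed in: The knob, after having been at the closed stop, is at rest in the fifth click from it (150 degrees open, within 7 degrees) (value of joint dial between 2.49 and 2.75 rad and velocity of joint dial between -0.1 and 0.1 rad/s); the robot touches nothing.
It fails at once if a loose fitting or the tray was shifted more than 15 mm (distance of any of tee, elbow, coupling, tray from where it was at the start of the episode above 0.015 m).
It also fails if it takes over 67 s, if anything falls off the work surface, if the arm or the gripper's body presses on something with over 40 N, if the wrist force passes 120 N, or if a joint passes its speed limit or range.

### The arm

A 6-joint arm with a two-finger parallel gripper is mounted at the origin on the work surface. World frame = base frame: x ahead of the robot, y to its left, z up, the work surface at z = 0. Lengths are in m, angles in rad, forces in N, time in s.
With the tool pointing down it reaches from about 0.3 to 0.95 m from the base axis. Payload 3.1 kg.
Tool frame: the origin (TCP) lies midway between the tips of the shut fingers; the grasp point (between the pads) lies 19 mm behind it; z points along the fingers, x is the direction in which the jaws open and shut, and the axes are right-handed (so a half turn about z gives the same grasp; the last joint's range is limited). The gripper opens to 85 mm and grips with 20 to 120 N. Pads are 22 mm wide; open, the fingers measure 114 mm over their backs; the gripper's body (76 mm by 85 mm) begins 54 mm behind the grasp point. The pads swing forward as they close: fully open they stand 13 mm farther back than shut.
Start: joints at [-1.357, 0.308, 1.634, -0, 1.2, -0.07], TCP at [0.175, -0.6, 0.231] pointing down, gripper open.
Joint ranges: [-3.06, 3.06], [-0.79, 1.96], [0.05, 2.63], [-1.19, 4.34], [0.05, 2.64], [-2.94, 2.94]. Speed limits (rad/s): [2.79, 2.79, 3.14, 3.14, 3.14, 3.14].

### API

Orientations are given as a unit quaternion [w, x, y, z].
In Python, from cell import get_obs, capture, hand_in gives the robot as it stands. The module is installed in compiled form; this text tells all that it offers.
- The arm moves only by the shell command python3 -m jog 'ROWS' [OPENING] [FORCE]. ROWS is JSON, a list of rows, each an object of numbers: "x", "y", "z": the shift along the tool's x, y, z in cm; "spin": the turn about the tool's z in degrees. A call has 1 to 12 rows; each row shifts and turns the pose as measured when the row begins, along the tool's axes as they then stand; what a row does not reach is not made up. A row lasts 1/12 s, in which the tool goes at most 41.7 mm and 7.16 degrees, less where a joint would pass 70% of its speed; a pose out of reach is approached as far as the arm can. A call with a gripper value outside its range is refused whole. OPENING is the closure, from -1 (fully open) to 1 (shut), so that 0 is half open, set as the call begins (- or left out, the last holds). The fingers move at their own pace and stop on an object; FORCE is the grip in N (left out, the last holds). Time passes only in rows, so rows that do not move let the fingers close. It gives the time, the measured TCP pose, the force and the opening at its end, in the units of the state.
- get_obs(): the state, without advancing time (a new reading comes with each control period).
- capture(name): name is "side" or "top" or "wrist"; returns a dict with "frame" (400x640x3 uint8, red, green, blue), "depth" (400x640 float32, m along the optical axis (not along the pixel's ray), 0 where there is no reading), "fx", "fy", "cx", "cy" (pixels), "R" (3x3) and "t" (3): a world point X has camera coordinates R X + t. Camera axes: x right, y down, z forward; pixel columns grow to the right and rows downward; lengths in m; the calibration is good to about 2 mm. A picture is of the moment at which its call begins.
- hand_in(): hands the job in, once; it reports no verdict.
The state is a dict: "clock": time; "joints": joint angles; "joint_velocities": joint speeds; "tau": joint torques, N m; "ee_pos": TCP position; "eef_rot": TCP orientation; "ft_force": force on the tool from outside, world axes, zero at the start; "wrist_torque": the same for the moment, N m; "finger_gap": finger opening in m.
Only numpy, scipy, OpenCV 4.12 (cv2) and the standard library are available. Lean on these libraries where they do the work, as an engineer would, in place of code of your own. Each camera call takes 0.05 s, during which the arm holds its last target.

## Working session

There is one attempt and no reset: what is moved stays moved. The work goes in short steps, Python scripts to look and compute and a shell command to move; the robot and the scene stay as the last step left them, time stands still between calls to the robot, and variables do not carry over. Pictures are saved under pics/ and viewed, and the job is handed in when it is done.

```bash
mkdir -p pics; python3 - <<'E'
from cell import get_obs,capture
import cv2,numpy as np
for n in("top","side","wrist"):
    c=capture(n); cv2.imwrite(f"pics/{n}0.png",c["frame"][:,:,::-1]); np.savez(f"{n}0.npz",**c)
    print(n,c["fx"],c["cx"],c["cy"],np.round(c["R"],3).tolist(),np.round(c["t"],3))
o=get_obs();print({k:np.round(v,3).tolist() for k,v in o.items()})
E
```

```text
top 469.6554108192251 326.82111023778276 204.60078544022645 [[-0.014, -1.0, -0.006], [-0.978, 0.015, -0.208], [0.208, 0.003, -0.978]] [0.015 0.621 1.045]
side 502.6170032083302 319.9355513991716 198.3626164466593 [[0.91, -0.413, -0.014], [-0.304, -0.646, -0.7], [0.281, 0.641, -0.714]] [-0.524  0.285  0.951]
wrist 276.59444947176877 321.32390004663154 201.72579558742984 [[0.28, -0.96, -0.002], [-0.921, -0.269, 0.281], [-0.271, -0.077, -0.96]] [-0.624 -0.036  0.379]
{'clock': 0.15, 'joints': [-1.357, 0.309, 1.635, -0.0, 1.2, -0.07], 'joint_velocities': [-0.001, -0.004, -0.005, -0.001, -0.001, -0.0], 'tau': [-0.0, -41.58, -27.715, -0.0, 0.006, -0.0], 'ee_pos': [0.175, -0.599, 0.23], 'eef_rot': [-0.001, 0.8, -0.6, -0.001], 'ft_force': [0.657, 0.119, 0.516], 'wrist_torque': [-0.005, 0.011, 0.002], 'finger_gap': 0.086}
```

View pics/top0.png

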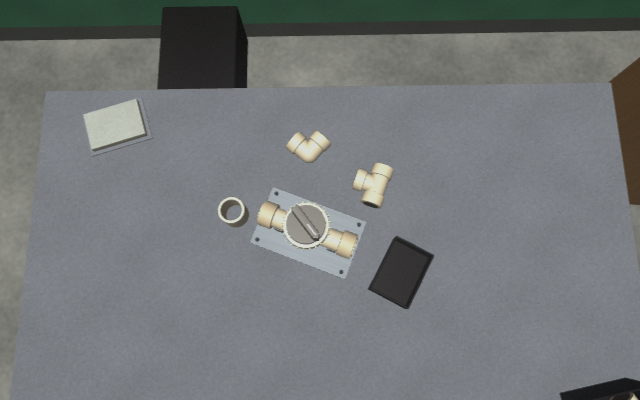

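View pics/side0.png

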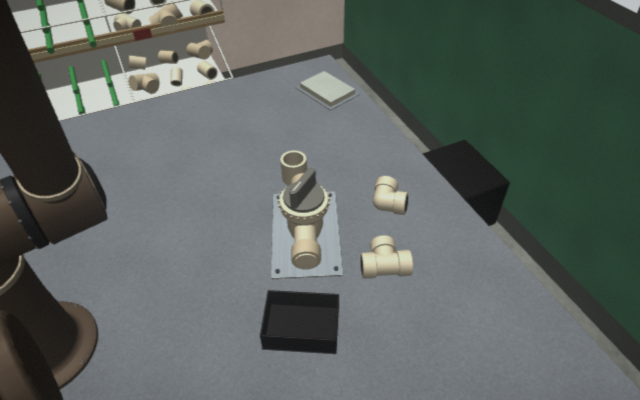

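The top view shows the valve at about pixel (306,226), with its bar running from (294,207) to (318,237). The fittings and tray are around it. I'll zoom in and segment the bar by depth.

```bash
cat > h.py <<'E'
import numpy as np,cv2
def world(c):
    d=c["depth"];v,u=np.indices(d.shape)
    P=np.stack([(u-c["cx"])/c["fx"]*d,(v-c["cy"])/c["fy"]*d,d],-1)
    return (P-c["t"])@c["R"]
def bar(c,cen,zlo=.140,zhi=.18,r=.06):
    W=world(c);m=(c["depth"]>0)&(W[...,2]>zlo)&(W[...,2]<zhi)&(np.hypot(W[...,0]-cen[0],W[...,1]-cen[1])<r)
    return W[m],m
E
python3 - <<'E'
from h import *
a=dict(np.load("top0.npz"));b=dict(np.load("side0.npz"))
W=world(a)
for n,c,(u0,v0,w,h) in(("top",a,(240,170,140,110)),("side",b,(250,150,110,85))):
    W=world(c); cen=world(a)[226,306]
    for z0 in(.125,.15,.16):
        p,m=bar(c,(cen[0],cen[1]),z0)
        p=p[:,:]
        if len(p)<5: continue
        mu=p.mean(0);(box)=cv2.minAreaRect((p[:,:2]*1000).astype(np.float32))
        _,s,vt=np.linalg.svd(p[:,:2]-mu[:2],full_matrices=False);pr=(p[:,:2]-mu[:2])@vt[0]
        print(n,z0,len(p),mu.round(4),p[:,2].max().round(4),vt[0].round(3),np.degrees(np.arctan2(vt[0,1],vt[0,0])).round(1),pr.min().round(3),pr.max().round(3),box)
    cv2.imwrite(f"pics/{n}0z.png",cv2.resize(c["frame"][v0:v0+h,u0:u0+w,::-1],None,fx=5,fy=5,interpolation=cv2.INTER_CUBIC))
# collar top ring z~0.112
W=world(a);m=(W[...,2]>.106)&(W[...,2]<.118)&(np.hypot(W[...,0]-cen[0],W[...,1]-cen[1])<.08)
q=(W[m][:,:2]*1000).astype(np.float32);print(cv2.minEnclosingCircle(q))
E
```

```text
top 0.125 607 [0.5625 0.0538 0.1497] 0.173 [-0.804 -0.595] -143.5 -0.044 0.044 ((565.7259521484375, 55.126220703125), (86.4994125366211, 82.80196380615234), 5.50758695602417)
top 0.15 339 [0.563  0.053  0.1671] 0.173 [-0.804 -0.594] -143.6 -0.042 0.043 ((562.8346557617188, 52.28993225097656), (85.62142944335938, 18.14509391784668), 36.5289192199707)
top 0.16 328 [0.5632 0.0529 0.1675] 0.173 [-0.805 -0.593] -143.6 -0.042 0.044 ((562.8564453125, 52.25499725341797), (85.60981750488281, 18.060176849365234), 36.64686965942383)
side 0.125 604 [0.5581 0.0458 0.1532] 0.1696 [-0.818 -0.575] -144.9 -0.049 0.04 ((563.1223754882812, 49.97703552246094), (77.19837951660156, 74.5815658569336), 87.21875762939453)
side 0.15 376 [0.5589 0.0484 0.1629] 0.1696 [-0.808 -0.59 ] -143.9 -0.047 0.04 ((560.3352661132812, 52.55638885498047), (87.40998840332031, 19.12068748474121), 36.323158264160156)
side 0.16 284 [0.5594 0.0503 0.1656] 0.1696 [-0.8 -0.6] -143.1 -0.046 0.042 ((560.32958984375, 52.56585693359375), (87.40786743164062, 19.117380142211914), 36.273643493652344)
((566.4651489257812, 55.112789154052734), 56.09933853149414)
```

View pics/top0z.png

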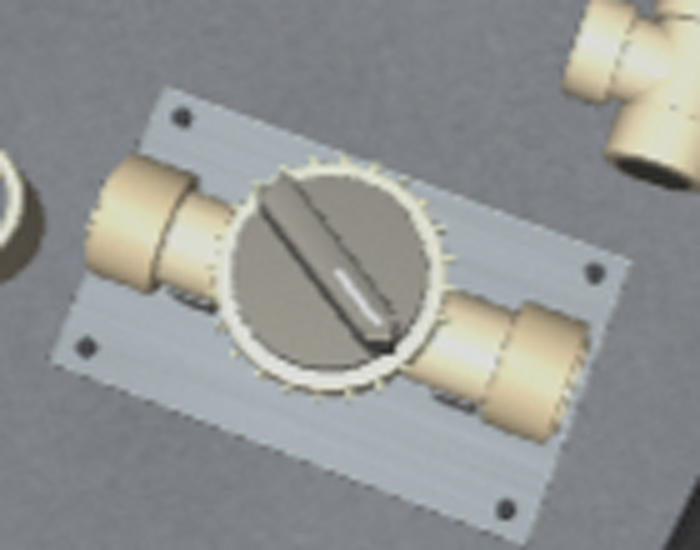

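View pics/side0z.png

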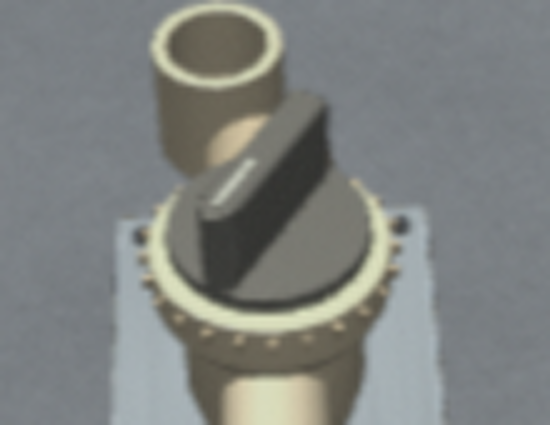

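The white line marks the wedge end at about (318,237) in the top view, so the knob's yaw is about −143.5°. The axis is near (0.5655, 0.055). I'll translate first, then spin to a tool-x yaw of 126.5°, which leaves joint 6 about 290° of clockwise travel.

```bash
python3 -m jog '[{"x":-2.2,"y":-2.3,"z":-0.3},{"x":-2.2,"y":-2.3,"z":-0.3},{"x":-2.2,"y":-2.3,"z":-0.3},{"x":-2.2,"y":-2.3},{"x":-2.2,"y":-2.3},{"x":-2.2,"y":-2.3},{"x":-2.2,"y":-2.3},{"x":-2.2,"y":-2.3},{"x":-2.2,"y":-2.3},{"x":-2.2,"y":-2.3},{"x":-2.2,"y":-2.3},{"x":-2.2,"y":-2.3}]' -1 80
python3 -m jog '[{"x":-2.2,"y":-2.3},{"x":-2.2,"y":-2.3},{"x":-2.2,"y":-2.3},{"x":-2.2,"y":-2.3},{"x":-2.2,"y":-2.3},{"x":-2.2,"y":-2.3},{"x":-2.2,"y":-2.3},{"x":-2.2,"y":-2.3},{"x":-2.2,"y":-2.3}]'
python3 -m jog '[{"spin":-7},{"spin":-7},{"spin":-7},{"spin":-7},{"spin":-7},{"spin":-7},{"spin":-7},{"spin":-7},{"spin":-7},{"spin":-7},{"spin":-7},{"spin":-7}]'
python3 -m jog '[{"spin":-7},{"spin":-7},{"spin":-7},{"spin":-7},{"spin":-7},{"spin":-7},{"spin":-7},{"spin":-7},{"spin":-7},{"spin":-7},{"spin":-7},{"spin":-7}]'
cat >> h.py <<'E'
def st(o,T=None):
    from scipy.spatial.transform import Rotation as Ro
    w,x,y,z=o["eef_rot"];R=Ro.from_quat([x,y,z,w]).as_matrix()
    print("clk",round(o["clock"],2),"pos",np.round(o["ee_pos"],4),"yaw",round(np.degrees(np.arctan2(R[1,0],R[0,0])),1),"tiltz",R[:,2].round(3),"q6",round(np.degrees(o["joints"][5]),1),"F",np.round(o["ft_force"],1),"M",np.round(o["wrist_torque"],2),"gap",round(float(o["finger_gap"]),4))
    if T is not None: print("tool delta cm",(R.T@(np.array(T)-o["ee_pos"])*100).round(2))
E
python3 -c "
from h import *;from cell import get_obs
st(get_obs(),[.5655,.055,.235])"
```

```text
clk 0.15 pos [ 0.1748 -0.5994  0.2303] yaw -73.7 tiltz [-0.     0.002 -1.   ] q6 -4.0 F [0.7 0.1 0.5] M [-0.01  0.01  0.  ] gap 0.0856
tool delta cm [-51.88 -55.83  -0.37]schema error: expected keys x, y, z, spin
schema error: expected keys x, y, z, spin
schema error: expected keys x, y, z, spin
schema error: expected keys x, y, z, spin
```

All four keys are required in every row.

```bash
python3 -m jog '[{"x":-2.2,"y":-2.3,"z":-0.3,"spin":0},{"x":-2.2,"y":-2.3,"z":-0.3,"spin":0},{"x":-2.2,"y":-2.3,"z":-0.3,"spin":0},{"x":-2.2,"y":-2.3,"z":0,"spin":0},{"x":-2.2,"y":-2.3,"z":0,"spin":0},{"x":-2.2,"y":-2.3,"z":0,"spin":0},{"x":-2.2,"y":-2.3,"z":0,"spin":0},{"x":-2.2,"y":-2.3,"z":0,"spin":0},{"x":-2.2,"y":-2.3,"z":0,"spin":0},{"x":-2.2,"y":-2.3,"z":0,"spin":0},{"x":-2.2,"y":-2.3,"z":0,"spin":0},{"x":-2.2,"y":-2.3,"z":0,"spin":0}]' -1 80
cat >> h.py <<'E'
def st(o,T=None):
    from scipy.spatial.transform import Rotation as Ro
    w,x,y,z=o["eef_rot"];R=Ro.from_quat([x,y,z,w]).as_matrix()
    print("clk",round(o["clock"],2),"pos",np.round(o["ee_pos"],4),"yaw",round(np.degrees(np.arctan2(R[1,0],R[0,0])),1),"tiltz",R[:,2].round(3),"q6",round(np.degrees(o["joints"][5]),1),"F",np.round(o["ft_force"],1),"M",np.round(o["wrist_torque"],2),"gap",round(float(o["finger_gap"]),4))
    if T is not None: print("tool delta cm",(R.T@(np.array(T)-o["ee_pos"])*100).round(2))
E
python3 -c "
from h import *;from cell import get_obs
st(get_obs(),[.5655,.055,.235])"
```

```text
clock: 1.15
ee_pos: [0.3688, -0.2584, 0.2351]
eef_rot: [-0.001, 0.796, -0.605, -0.002]
ft_force: [0.6, 0.4, -0.1]
finger_gap: 0.0855
clk 1.15 pos [ 0.3688 -0.2584  0.2351] yaw -74.5 tiltz [-0.003  0.004 -1.   ] q6 33.8 F [ 0.6  0.4 -0.1] M [-0.03 -0.05 -0.01] gap 0.0855
tool delta cm [-24.93 -27.34   0.07]
```

```bash
python3 -m jog '[{"x":-2.2,"y":-2.4,"z":0,"spin":0},{"x":-2.2,"y":-2.4,"z":0,"spin":0},{"x":-2.2,"y":-2.4,"z":0,"spin":0},{"x":-2.2,"y":-2.4,"z":0,"spin":0},{"x":-2.2,"y":-2.4,"z":0,"spin":0},{"x":-2.2,"y":-2.4,"z":0,"spin":0},{"x":-2.2,"y":-2.4,"z":0,"spin":0},{"x":-2.2,"y":-2.4,"z":0,"spin":0},{"x":-2.2,"y":-2.4,"z":0,"spin":0},{"x":-2.2,"y":-2.4,"z":0,"spin":0},{"x":-2.2,"y":-2.4,"z":0,"spin":0}]'
python3 -m jog '[{"x":0,"y":0,"z":0,"spin":-7},{"x":0,"y":0,"z":0,"spin":-7},{"x":0,"y":0,"z":0,"spin":-7},{"x":0,"y":0,"z":0,"spin":-7},{"x":0,"y":0,"z":0,"spin":-7},{"x":0,"y":0,"z":0,"spin":-7},{"x":0,"y":0,"z":0,"spin":-7},{"x":0,"y":0,"z":0,"spin":-7},{"x":0,"y":0,"z":0,"spin":-7},{"x":0,"y":0,"z":0,"spin":-7},{"x":0,"y":0,"z":0,"spin":-7},{"x":0,"y":0,"z":0,"spin":-7}]'
python3 -m jog '[{"x":0,"y":0,"z":0,"spin":-7},{"x":0,"y":0,"z":0,"spin":-7},{"x":0,"y":0,"z":0,"spin":-7},{"x":0,"y":0,"z":0,"spin":-7},{"x":0,"y":0,"z":0,"spin":-7},{"x":0,"y":0,"z":0,"spin":-7},{"x":0,"y":0,"z":0,"spin":-7},{"x":0,"y":0,"z":0,"spin":-7},{"x":0,"y":0,"z":0,"spin":-7},{"x":0,"y":0,"z":0,"spin":-7},{"x":0,"y":0,"z":0,"spin":-7},{"x":0,"y":0,"z":0,"spin":-7}]'
python3 -c "
from h import *;from cell import get_obs
st(get_obs(),[.5655,.055,.235])"
```

```text
clock: 2.07
ee_pos: [0.5622, 0.0637, 0.2337]
eef_rot: [0.0, 0.796, -0.605, -0.003]
ft_force: [0.8, 0.6, -0.6]
finger_gap: 0.0853
clock: 3.07
ee_pos: [0.5621, 0.0732, 0.2279]
eef_rot: [-0.003, 0.995, 0.102, -0.006]
ft_force: [0.1, 0.3, -0.2]
finger_gap: 0.0852
clock: 4.07
ee_pos: [0.5577, 0.073, 0.2224]
eef_rot: [-0.01, 0.658, 0.753, -0.006]
ft_force: [1.3, -0.0, -0.2]
finger_gap: 0.0855
clk 4.07 pos [0.5577 0.073  0.2224] yaw 97.6 tiltz [-0.023  0.005 -1.   ] q6 -95.0 F [ 1.3 -0.  -0.2] M [ 0.02 -0.02  0.01] gap 0.0855
tool delta cm [-1.88  0.51 -1.29]
```

```bash
python3 -m jog '[{"x":0,"y":0,"z":0,"spin":-7},{"x":0,"y":0,"z":0,"spin":-7},{"x":0,"y":0,"z":0,"spin":-7},{"x":0,"y":0,"z":0,"spin":-7},{"x":0,"y":0,"z":0,"spin":-1}]'
python3 -c "
from h import *;from cell import get_obs,capture
st(get_obs(),[.5655,.055,.2])
c=capture('wrist');cv2.imwrite('pics/wrist1.png',c['frame'][:,:,::-1])
p,m=bar(c,(.5655,.055),.155,.18,.06);print(len(p),p.mean(0) if len(p) else 0, cv2.minAreaRect((p[:,:2]*1000).astype(np.float32)) if len(p) else 0)
"
```

```text
clock: 4.48
ee_pos: [0.5559, 0.0729, 0.2202]
eef_rot: [-0.013, 0.442, 0.897, -0.004]
ft_force: [-0.1, -1.2, 0.6]
finger_gap: 0.0852
clk 4.48 pos [0.5559 0.0729 0.2202] yaw 127.5 tiltz [-0.028  0.005 -1.   ] q6 -124.8 F [-0.1 -1.2  0.6] M [-0.05  0.01 -0.11] gap 0.0852
tool delta cm [-2.05 -0.29  1.99]
2568 [0.55927828 0.05166254 0.16630971] ((560.0664672851562, 51.74969482421875), (85.28206634521484, 18.06791114807129), 36.47425079345703)
```

View pics/wrist1.png

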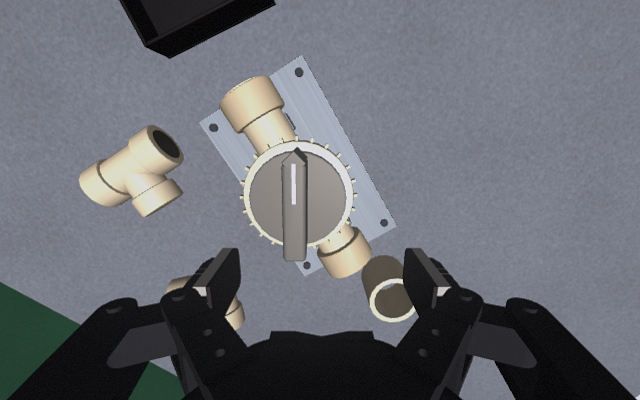

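The wrist view shows the bar upright at about (295,200), with its wedge end up and centred between the open jaws. Its top stands at 0.166 m. The three views put the axis at about (0.5645, 0.0548). I'll centre first, then descend.

```bash
python3 -m jog '[{"x":-1,"y":0,"z":0,"spin":0},{"x":-1,"y":-0.2,"z":0,"spin":0},{"x":-0.3,"y":0,"z":0.5,"spin":0},{"x":0,"y":0,"z":0.5,"spin":0}]'
python3 -c "
from h import *;from cell import get_obs,capture
st(get_obs(),[.5645,.0548,.131])"
```

```text
clock: 4.87
ee_pos: [0.5699, 0.0513, 0.2099]
eef_rot: [-0.012, 0.447, 0.895, -0.004]
ft_force: [-0.3, 0.9, 0.1]
finger_gap: 0.0857
clk 4.87 pos [0.5699 0.0513 0.2099] yaw 126.9 tiltz [-0.025  0.004 -1.   ] q6 -126.4 F [-0.3  0.9  0.1] M [-0.05 -0.01  0.05] gap 0.0857
tool delta cm [ 0.46 -0.08  7.91]
```

```bash
python3 -m jog '[{"x":0.3,"y":0,"z":1,"spin":0},{"x":0.1,"y":0,"z":1,"spin":0},{"x":0,"y":0,"z":1,"spin":0},{"x":0,"y":0,"z":1,"spin":0},{"x":0,"y":0,"z":1,"spin":0}]'
python3 -c "
from h import *;from cell import get_obs,capture
st(get_obs(),[.5645,.0548,.131])"
```

```text
clock: 5.28
ee_pos: [0.5659, 0.0544, 0.1549]
eef_rot: [-0.012, 0.448, 0.894, -0.004]
ft_force: [0.9, 1.2, -0.5]
finger_gap: 0.0851
clk 5.28 pos [0.5659 0.0544 0.1549] yaw 126.7 tiltz [-0.025  0.005 -1.   ] q6 -126.0 F [ 0.9  1.2 -0.5] M [-0.01  0.02 -0.02] gap 0.0851
tool delta cm [ 0.07 -0.04  2.39]
```

```bash
python3 -m jog '[{"x":0,"y":0,"z":0.9,"spin":0},{"x":0,"y":0,"z":0.9,"spin":0},{"x":0,"y":0,"z":0.2,"spin":0}]'
python3 -m jog '[{"x":0,"y":0,"z":0,"spin":0},{"x":0,"y":0,"z":0,"spin":0},{"x":0,"y":0,"z":0,"spin":0},{"x":0,"y":0,"z":0,"spin":0},{"x":0,"y":0,"z":0,"spin":0},{"x":0,"y":0,"z":0,"spin":0},{"x":0,"y":0,"z":0,"spin":0},{"x":0,"y":0,"z":0,"spin":0}]' 1 80
python3 -c "
from h import *;from cell import get_obs,capture
st(get_obs(),[.5645,.0548,.131])"
```

```text
clock: 5.53
ee_pos: [0.5623, 0.0549, 0.129]
eef_rot: [-0.015, 0.448, 0.894, -0.005]
ft_force: [-0.2, -0.3, -0.9]
finger_gap: 0.0853
clock: 6.2
ee_pos: [0.5634, 0.0543, 0.1291]
eef_rot: [-0.014, 0.448, 0.894, -0.005]
ft_force: [0.5, 1.1, -2.3]
finger_gap: 0.0172
clk 6.2 pos [0.5634 0.0543 0.1291] yaw 126.8 tiltz [-0.029  0.003 -1.   ] q6 -125.9 F [ 0.5  1.1 -2.3] M [-0.32 -0.3  -0.07] gap 0.0172
tool delta cm [-0.02  0.12 -0.19]
```

Gripped, with the gap at 17 mm. Now I'll turn clockwise in steps.

```bash
python3 -m jog '[{"x":0,"y":0,"z":0,"spin":5},{"x":0,"y":0,"z":0,"spin":5},{"x":0,"y":0,"z":0,"spin":5},{"x":0,"y":0,"z":0,"spin":5},{"x":0,"y":0,"z":0,"spin":5},{"x":0,"y":0,"z":0,"spin":5}]'
python3 -c "
from h import *;from cell import get_obs,capture
st(get_obs(),[.5645,.0548,.131])"
```

```text
clock: 6.7
ee_pos: [0.5634, 0.0548, 0.1291]
eef_rot: [-0.012, 0.672, 0.741, -0.008]
ft_force: [-0.6, -0.8, -2.5]
finger_gap: 0.0173
clk 6.7 pos [0.5634 0.0548 0.1291] yaw 95.6 tiltz [-0.028  0.004 -1.   ] q6 -94.7 F [-0.6 -0.8 -2.5] M [ 0.19 -0.24  0.31] gap 0.0173
tool delta cm [-0.01  0.1  -0.19]
```

```bash
python3 -m jog '[{"x":0,"y":0,"z":0,"spin":5},{"x":0,"y":0,"z":0,"spin":5},{"x":0,"y":0,"z":0,"spin":5},{"x":0,"y":0,"z":0,"spin":5},{"x":0,"y":0,"z":0,"spin":5},{"x":0,"y":0,"z":0,"spin":5},{"x":0,"y":0,"z":0,"spin":5},{"x":0,"y":0,"z":0,"spin":5},{"x":0,"y":0,"z":0,"spin":5}]'
python3 -c "
from h import *;from cell import get_obs,capture
st(get_obs(),[.5645,.0548,.131])
c=capture('top');p,m=bar(c,(.5655,.055),.155,.18,.06);print(len(p),cv2.minAreaRect((p[:,:2]*1000).astype(np.float32)))"
```

```text
clock: 7.45
ee_pos: [0.5639, 0.0553, 0.1291]
eef_rot: [-0.009, 0.913, 0.408, -0.009]
ft_force: [-1.7, -1.8, -1.7]
finger_gap: 0.0172
clk 7.45 pos [0.5639 0.0553 0.1291] yaw 48.1 tiltz [-0.024  0.01  -1.   ] q6 -47.6 F [-1.7 -1.8 -1.7] M [ 0.44 -0.59  0.03] gap 0.0172
tool delta cm [ 0.    0.07 -0.19]
82 ((541.89501953125, 63.38874816894531), (47.23104476928711, 15.455434799194336), 87.61347198486328)
```

```bash
python3 -m jog '[{"x":0,"y":0,"z":0,"spin":4},{"x":0,"y":0,"z":0,"spin":4},{"x":0,"y":0,"z":0,"spin":4}]'
python3 -c "
from h import *;from cell import get_obs,capture
st(get_obs())"
python3 -m jog '[{"x":0,"y":0,"z":0,"spin":3}]'
python3 -c "
from h import *;from cell import get_obs,capture
st(get_obs())"
python3 -m jog '[{"x":0,"y":0,"z":0,"spin":3}]'
python3 -c "
from h import *;from cell import get_obs,capture
st(get_obs())"
```

```text
clock: 7.75
ee_pos: [0.5641, 0.0553, 0.1291]
eef_rot: [-0.009, 0.952, 0.306, -0.009]
ft_force: [-2.7, -1.3, -2.4]
finger_gap: 0.017
clk 7.75 pos [0.5641 0.0553 0.1291] yaw 35.6 tiltz [-0.023  0.012 -1.   ] q6 -35.3 F [-2.7 -1.3 -2.4] M [ 0.41 -0.65  0.28] gap 0.017
clock: 7.83
ee_pos: [0.5641, 0.0553, 0.1291]
eef_rot: [-0.009, 0.96, 0.28, -0.009]
ft_force: [-1.8, -1.5, -2.2]
finger_gap: 0.0174
clk 7.83 pos [0.5641 0.0553 0.1291] yaw 32.6 tiltz [-0.022  0.013 -1.   ] q6 -32.3 F [-1.8 -1.5 -2.2] M [ 0.4  -0.77  0.2 ] gap 0.0174
clock: 7.92
ee_pos: [0.5642, 0.0553, 0.1291]
eef_rot: [-0.009, 0.967, 0.255, -0.009]
ft_force: [-2.6, -2.0, -1.5]
finger_gap: 0.017
clk 7.92 pos [0.5642 0.0553 0.1291] yaw 29.5 tiltz [-0.021  0.013 -1.   ] q6 -29.3 F [-2.6 -2.  -1.5] M [ 0.37 -0.69  0.17] gap 0.017
```

```bash
python3 -m jog '[{"x":0,"y":0,"z":0,"spin":4},{"x":0,"y":0,"z":0,"spin":4},{"x":0,"y":0,"z":0,"spin":4},{"x":0,"y":0,"z":0,"spin":4},{"x":0,"y":0,"z":0,"spin":4}]'
python3 -c "
from h import *;from cell import get_obs,capture
st(get_obs())"
python3 -m jog '[{"x":0,"y":0,"z":0,"spin":3}]'
python3 -c "
from h import *;from cell import get_obs,capture
st(get_obs())"
python3 -m jog '[{"x":0,"y":0,"z":0,"spin":3}]'
python3 -c "
from h import *;from cell import get_obs,capture
st(get_obs())"
python3 -m jog '[{"x":0,"y":0,"z":0,"spin":3}]'
python3 -c "
from h import *;from cell import get_obs,capture
st(get_obs())"
```

```text
clock: 8.33
ee_pos: [0.5644, 0.0552, 0.129]
eef_rot: [-0.008, 0.997, 0.079, -0.008]
ft_force: [-1.8, -1.1, -2.2]
finger_gap: 0.0171
clk 8.33 pos [0.5644 0.0552 0.129 ] yaw 9.1 tiltz [-0.018  0.015 -1.   ] q6 -8.9 F [-1.8 -1.1 -2.2] M [ 0.1  -0.75 -0.2 ] gap 0.0171
clock: 8.42
ee_pos: [0.5644, 0.0552, 0.129]
eef_rot: [-0.008, 0.999, 0.052, -0.008]
ft_force: [-2.4, -0.5, -1.5]
finger_gap: 0.0172
clk 8.42 pos [0.5644 0.0552 0.129 ] yaw 6.0 tiltz [-0.017  0.015 -1.   ] q6 -5.9 F [-2.4 -0.5 -1.5] M [ 0.19 -0.74  0.26] gap 0.0172
clock: 8.5
ee_pos: [0.5644, 0.0552, 0.129]
eef_rot: [-0.008, 1.0, 0.026, -0.008]
ft_force: [-1.9, -0.2, -2.5]
finger_gap: 0.0169
clk 8.5 pos [0.5644 0.0552 0.129 ] yaw 3.0 tiltz [-0.016  0.015 -1.   ] q6 -2.9 F [-1.9 -0.2 -2.5] M [ 0.16 -0.8   0.25] gap 0.0169
clock: 8.58
ee_pos: [0.5645, 0.0552, 0.129]
eef_rot: [-0.008, 1.0, -0.0, -0.008]
ft_force: [-2.1, -0.7, -2.0]
finger_gap: 0.0169
clk 8.58 pos [0.5645 0.0552 0.129 ] yaw 0.0 tiltz [-0.016  0.015 -1.   ] q6 0.1 F [-2.1 -0.7 -2. ] M [ 0.11 -0.78  0.22] gap 0.0169
```

Passed the 120° click as well; the torque there was only about 0.25 N·m. The next candidate is yaw ≈ −23°.

```bash
python3 -m jog '[{"x":0,"y":0,"z":0,"spin":4},{"x":0,"y":0,"z":0,"spin":4},{"x":0,"y":0,"z":0,"spin":4},{"x":0,"y":0,"z":0,"spin":4},{"x":0,"y":0,"z":0,"spin":4}]'
python3 -c "
from h import *;from cell import get_obs,capture
st(get_obs())"
python3 -m jog '[{"x":0,"y":0,"z":0,"spin":3}]'
python3 -c "
from h import *;from cell import get_obs,capture
st(get_obs())"
python3 -m jog '[{"x":0,"y":0,"z":0,"spin":3}]'
python3 -c "
from h import *;from cell import get_obs,capture
st(get_obs())"
python3 -m jog '[{"x":0,"y":0,"z":0,"spin":3}]'
python3 -c "
from h import *;from cell import get_obs,capture
st(get_obs())"
```

```text
clock: 9.0
ee_pos: [0.5647, 0.055, 0.129]
eef_rot: [-0.006, 0.984, -0.177, -0.007]
ft_force: [-1.5, -0.8, -1.1]
finger_gap: 0.0172
clk 9.0 pos [0.5647 0.055  0.129 ] yaw -20.3 tiltz [-0.011  0.015 -1.   ] q6 20.4 F [-1.5 -0.8 -1.1] M [-0.15 -0.9  -0.14] gap 0.0172
clock: 9.08
ee_pos: [0.5647, 0.0551, 0.129]
eef_rot: [-0.006, 0.979, -0.203, -0.007]
ft_force: [-2.3, -0.0, -1.2]
finger_gap: 0.0173
clk 9.08 pos [0.5647 0.0551 0.129 ] yaw -23.4 tiltz [-0.01   0.015 -1.   ] q6 23.5 F [-2.3 -0.  -1.2] M [-0.01 -0.83  0.2 ] gap 0.0173
clock: 9.17
ee_pos: [0.5648, 0.055, 0.129]
eef_rot: [-0.006, 0.974, -0.228, -0.006]
ft_force: [-2.7, -1.2, -2.4]
finger_gap: 0.0171
clk 9.17 pos [0.5648 0.055  0.129 ] yaw -26.4 tiltz [-0.01   0.015 -1.   ] q6 26.5 F [-2.7 -1.2 -2.4] M [-0.09 -0.91  0.25] gap 0.0171
clock: 9.25
ee_pos: [0.5648, 0.055, 0.129]
eef_rot: [-0.006, 0.967, -0.253, -0.006]
ft_force: [-2.8, -0.8, -1.3]
finger_gap: 0.017
clk 9.25 pos [0.5648 0.055  0.129 ] yaw -29.4 tiltz [-0.009  0.015 -1.   ] q6 29.5 F [-2.8 -0.8 -1.3] M [-0.13 -0.86  0.17] gap 0.017
```

```bash
python3 -m jog '[{"x":0,"y":0,"z":0,"spin":4},{"x":0,"y":0,"z":0,"spin":4},{"x":0,"y":0,"z":0,"spin":4},{"x":0,"y":0,"z":0,"spin":4},{"x":0,"y":0,"z":0,"spin":4}]'
python3 -c "
from h import *;from cell import get_obs,capture
st(get_obs())"
python3 -m jog '[{"x":0,"y":0,"z":0,"spin":2}]'
python3 -c "
from h import *;from cell import get_obs,capture
st(get_obs())"
python3 -m jog '[{"x":0,"y":0,"z":0,"spin":2}]'
python3 -c "
from h import *;from cell import get_obs,capture
st(get_obs())"
python3 -m jog '[{"x":0,"y":0,"z":0,"spin":2}]'
python3 -c "
from h import *;from cell import get_obs,capture
st(get_obs())"
```

```text
clock: 9.67
ee_pos: [0.5648, 0.0547, 0.129]
eef_rot: [-0.005, 0.908, -0.419, -0.005]
ft_force: [-2.3, -0.1, -1.4]
finger_gap: 0.0173
clk 9.67 pos [0.5648 0.0547 0.129 ] yaw -49.6 tiltz [-0.005  0.013 -1.   ] q6 49.8 F [-2.3 -0.1 -1.4] M [-0.37 -0.76 -0.12] gap 0.0173
clock: 9.75
ee_pos: [0.5648, 0.0547, 0.129]
eef_rot: [-0.005, 0.9, -0.436, -0.005]
ft_force: [-2.1, 0.1, -1.2]
finger_gap: 0.0168
clk 9.75 pos [0.5648 0.0547 0.129 ] yaw -51.6 tiltz [-0.004  0.012 -1.   ] q6 51.9 F [-2.1  0.1 -1.2] M [-0.35 -0.76 -0.11] gap 0.0168
clock: 9.83
ee_pos: [0.5648, 0.0547, 0.1289]
eef_rot: [-0.005, 0.893, -0.451, -0.004]
ft_force: [-1.8, -0.1, -2.2]
finger_gap: 0.0169
clk 9.83 pos [0.5648 0.0547 0.1289] yaw -53.6 tiltz [-0.004  0.012 -1.   ] q6 53.9 F [-1.8 -0.1 -2.2] M [-0.25 -0.74  0.31] gap 0.0169
clock: 9.92
ee_pos: [0.5647, 0.0547, 0.129]
eef_rot: [-0.004, 0.886, -0.464, -0.004]
ft_force: [-1.9, 1.2, -2.1]
finger_gap: 0.0171
clk 9.92 pos [0.5647 0.0547 0.129 ] yaw -55.3 tiltz [-0.003  0.011 -1.   ] q6 55.7 F [-1.9  1.2 -2.1] M [ 0.03 -0.57  1.74] gap 0.0171
```

The torque jumped to 1.74 N·m after 180° of closing, so this is the stop. I'll hold it there briefly with a gentle push.

```bash
python3 -m jog '[{"x":0,"y":0,"z":0,"spin":0.3},{"x":0,"y":0,"z":0,"spin":0.3},{"x":0,"y":0,"z":0,"spin":0.3}]'
python3 -c "
from h import *;from cell import get_obs,capture
st(get_obs())
c=capture('side');cv2.imwrite('pics/side2.png',cv2.resize(c['frame'][100:280,200:420,::-1],None,fx=3,fy=3))
p,m=bar(c,(.5645,.055),.145,.18,.06);print(len(p),cv2.minAreaRect((p[:,:2]*1000).astype(np.float32)))
"
```

```text
clock: 10.17
ee_pos: [0.5648, 0.0547, 0.129]
eef_rot: [-0.003, 0.886, -0.463, -0.003]
ft_force: [-1.2, 0.2, -1.6]
finger_gap: 0.0173
clk 10.17 pos [0.5648 0.0547 0.129 ] yaw -55.1 tiltz [-0.002  0.007 -1.   ] q6 55.8 F [-1.2  0.2 -1.6] M [ 0.01 -0.62  1.55] gap 0.0173
453 ((562.3601684570312, 48.41357421875), (61.029144287109375, 70.40697479248047), 83.4422607421875)
```

View pics/side2.png

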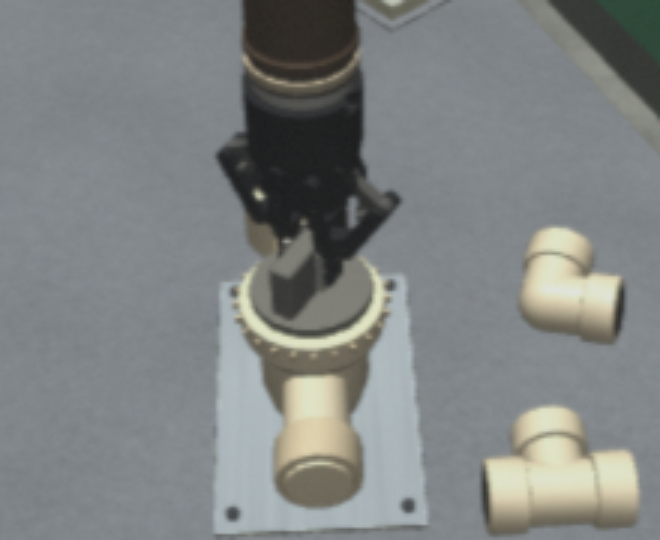

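The side view shows the square end now towards the camera, so the bar has turned half a turn to the stop. Opening by 150° should bring the tool yaw to about 96.8°.

```bash
python3 -m jog '[{"x":0,"y":0,"z":0,"spin":-5},{"x":0,"y":0,"z":0,"spin":-5},{"x":0,"y":0,"z":0,"spin":-5},{"x":0,"y":0,"z":0,"spin":-5},{"x":0,"y":0,"z":0,"spin":-5},{"x":0,"y":0,"z":0,"spin":-5},{"x":0,"y":0,"z":0,"spin":-5},{"x":0,"y":0,"z":0,"spin":-5},{"x":0,"y":0,"z":0,"spin":-5},{"x":0,"y":0,"z":0,"spin":-5},{"x":0,"y":0,"z":0,"spin":-5},{"x":0,"y":0,"z":0,"spin":-5}]'
python3 -m jog '[{"x":0,"y":0,"z":0,"spin":-5},{"x":0,"y":0,"z":0,"spin":-5},{"x":0,"y":0,"z":0,"spin":-5},{"x":0,"y":0,"z":0,"spin":-5},{"x":0,"y":0,"z":0,"spin":-5},{"x":0,"y":0,"z":0,"spin":-5},{"x":0,"y":0,"z":0,"spin":-5},{"x":0,"y":0,"z":0,"spin":-5},{"x":0,"y":0,"z":0,"spin":-5},{"x":0,"y":0,"z":0,"spin":-5},{"x":0,"y":0,"z":0,"spin":-5},{"x":0,"y":0,"z":0,"spin":-5}]'
python3 -c "
from h import *;from cell import get_obs,capture
st(get_obs())"
```

```text
clock: 11.22
ee_pos: [0.5643, 0.0551, 0.1289]
eef_rot: [-0.012, 0.999, 0.038, -0.002]
ft_force: [-0.2, 0.5, -1.4]
finger_gap: 0.0172
clock: 12.22
ee_pos: [0.5635, 0.0548, 0.129]
eef_rot: [-0.019, 0.847, 0.532, 0.003]
ft_force: [0.3, 1.2, -1.9]
finger_gap: 0.0171
clk 12.22 pos [0.5635 0.0548 0.129 ] yaw 64.2 tiltz [-0.014  0.035 -0.999] q6 -65.6 F [ 0.3  1.2 -1.9] M [-1.    0.07  0.11] gap 0.0171
```

```bash
python3 -m jog '[{"x":0,"y":0,"z":0,"spin":-5},{"x":0,"y":0,"z":0,"spin":-5},{"x":0,"y":0,"z":0,"spin":-5},{"x":0,"y":0,"z":0,"spin":-5},{"x":0,"y":0,"z":0,"spin":-5},{"x":0,"y":0,"z":0,"spin":-5}]'
python3 -c "
from h import *;from cell import get_obs,capture
st(get_obs())"
python3 -m jog '[{"x":0,"y":0,"z":0,"spin":0},{"x":0,"y":0,"z":0,"spin":0}]'
python3 -c "
from h import *;from cell import get_obs,capture
st(get_obs())"
```

```text
clock: 12.72
ee_pos: [0.5635, 0.0544, 0.129]
eef_rot: [-0.019, 0.678, 0.735, 0.007]
ft_force: [-0.0, 2.8, -2.1]
finger_gap: 0.0171
clk 12.72 pos [0.5635 0.0544 0.129 ] yaw 94.6 tiltz [-0.018  0.035 -0.999] q6 -95.9 F [-0.   2.8 -2.1] M [-1.43 -0.05  0.15] gap 0.0171
clock: 12.88
ee_pos: [0.5635, 0.0544, 0.129]
eef_rot: [-0.019, 0.679, 0.734, 0.006]
ft_force: [0.2, 3.5, -1.4]
finger_gap: 0.0171
clk 12.88 pos [0.5635 0.0544 0.129 ] yaw 94.4 tiltz [-0.019  0.034 -0.999] q6 -95.7 F [ 0.2  3.5 -1.4] M [-1.34 -0.03  0.19] gap 0.0171
```

```bash
python3 -m jog '[{"x":0,"y":0,"z":0,"spin":-2}]'
python3 -m jog '[{"x":0,"y":0,"z":0,"spin":0},{"x":0,"y":0,"z":0,"spin":0},{"x":0,"y":0,"z":0,"spin":0},{"x":0,"y":0,"z":0,"spin":0},{"x":0,"y":0,"z":0,"spin":0},{"x":0,"y":0,"z":0,"spin":0},{"x":0,"y":0,"z":0,"spin":0},{"x":0,"y":0,"z":0,"spin":0}]' -1
python3 -m jog '[{"x":0,"y":0,"z":-1.5,"spin":0},{"x":0,"y":0,"z":-1.5,"spin":0},{"x":0,"y":0,"z":-2,"spin":0},{"x":0,"y":0,"z":-2,"spin":0},{"x":0,"y":0,"z":-2,"spin":0},{"x":0,"y":0,"z":-2,"spin":0}]'
python3 -c "
from h import *;from cell import get_obs,capture
st(get_obs())
for n in ('side','wrist','top'):
    c=capture(n);cv2.imwrite('pics/%s3.png'%n,c['frame'][:,:,::-1])
    p,m=bar(c,(.5645,.055),.15,.18,.06);print(n,len(p),cv2.minAreaRect((p[:,:2]*1000).astype(np.float32)))
"
```

```text
clock: 12.97
ee_pos: [0.5634, 0.0544, 0.129]
eef_rot: [-0.019, 0.667, 0.744, 0.006]
ft_force: [0.5, 1.2, -1.7]
finger_gap: 0.0173
clock: 13.63
ee_pos: [0.5643, 0.0549, 0.1307]
eef_rot: [-0.021, 0.675, 0.738, 0.009]
ft_force: [-0.1, -0.0, 0.2]
finger_gap: 0.0855
clock: 14.13
ee_pos: [0.561, 0.0504, 0.2376]
eef_rot: [-0.027, 0.675, 0.737, 0.003]
ft_force: [0.0, -0.0, -1.2]
finger_gap: 0.0856
clk 14.13 pos [0.561  0.0504 0.2376] yaw 95.0 tiltz [-0.035  0.041 -0.999] q6 -96.5 F [ 0.  -0.  -1.2] M [-0.02 -0.06  0.06] gap 0.0856
side 446 ((558.9888916015625, 53.500545501708984), (86.14092254638672, 21.285932540893555), 6.103158473968506)
wrist 2033 ((559.6393432617188, 54.28815460205078), (86.24854278564453, 17.979633331298828), 6.4623236656188965)
top 196 ((545.2041015625, 52.282928466796875), (50.980712890625, 17.838768005371094), 7.03328800201416)
```

View pics/wrist3.png

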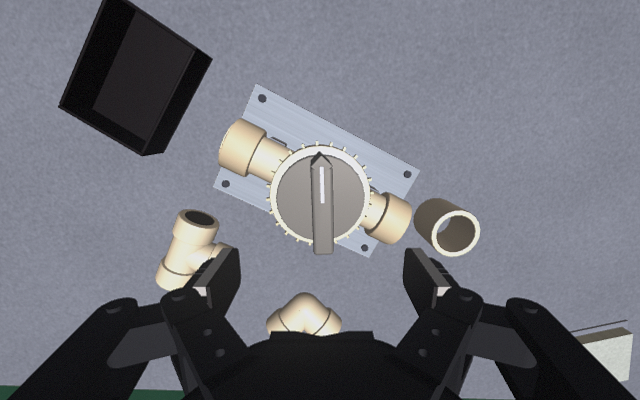

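View pics/side3.png

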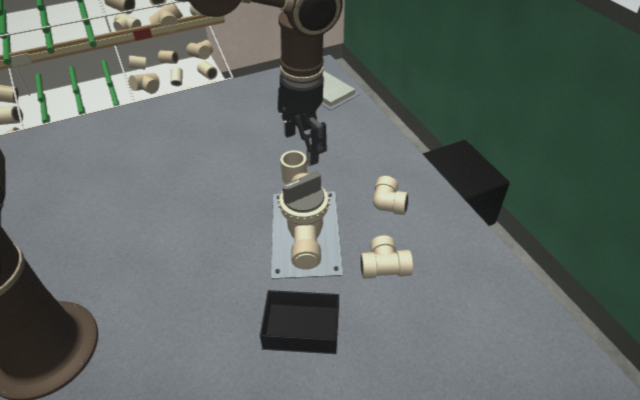

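The wrist view shows the bar with its wedge end at (320,155), free of the open jaws. In the side view the fittings and tray sit at the same pixels as at the start. The bar is at 6.3°, against 36.4° at the start, so it is 30° clockwise of the 180°-open start: 150° open. Handing in.

```bash
python3 -c "
from cell import hand_in
print(hand_in())"
```

```text
the job is handed in; nothing more can be done
None
```

I turned the knob clockwise to its closed stop and opened it again by five clicks. I then let go, backed the open gripper off above it and handed the job in at about 14 s.

- **Stop:** it came up 180° from the starting direction. The torque rose to about 1.7 N·m there, against about 0.25–0.3 N·m at each click on the way. I held it against the stop for about 0.25 s.
- **Final position:** the released bar measures 6.1° from the side camera and 6.5° from the wrist camera, against 36.3–36.6° at the start. That is 30° clockwise of the start, so 150° open from the stop, which is the fifth click. The top camera reads 7.0°, but the arm hides part of the bar in that view.
- **Surroundings:** the last pictures show the gripper clear of the knob. By eye, the tee, elbow, coupling and tray are where they were in the first side view; I did not measure their shift.
- **Oddity:** the tool picked up a tilt of about 2–3° over the moves. It stayed small and caused no noticeable force.

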